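# Set the margin lever of a comb-binding punch to its third click

## Robot

A 6-joint arm with a two-finger parallel gripper is mounted at the origin on the work surface. World frame = base frame: x ahead of the robot, y to its left, z up, the work surface at z = 0. Lengths are in m, angles in rad, forces in N, time in s.
With the tool pointing down it reaches from about 0.3 to 0.875 m from the base axis. Payload 6.4 kg.
Tool frame: the origin (TCP) lies at the centre of the arm's flange, where the gripper is bolted on; the fingertips stand 173 mm ahead of it and the grasp point (between the pads) lies 155 mm ahead of it; z points along the fingers, y is the line along which they close (so a half turn about z gives the same grasp; the last joint's range is limited). The gripper opens to 85 mm and grips with 20 to 120 N. Pads are 22 mm wide; open, the fingers measure 114 mm over their backs; the gripper's body (76 mm by 85 mm) begins 54 mm behind the grasp point. The pads swing forward as they close: fully open they stand 13 mm farther back than shut.
Start: joints at [-0.206, 0.181, 1.607, -0, 1.354, -0.206], TCP at [0.575, 0, 0.405] pointing down, gripper open.
Joint ranges: [-2.99, 2.99], [-0.89, 2.07], [0.3, 2.58], [-1.14, 4.28], [0, 2.63], [-3.12, 3.12]. Speed limits (rad/s): [2.57, 2.57, 3.01, 3.14, 3.14, 3.14].

## Interface

Orientations are given as a unit quaternion [w, x, y, z].
In Python, from bench import get_obs, camera, get_calibration, hand_in gives the robot as it stands. The module is installed in compiled form; this text tells all that it offers.
- The arm moves only by the tool drive_tool, never from a script. Its argument "increments" is a list of rows, each a list of 2 entries, a list of its own where there are three numbers: the shift along the tool's x, y, z normalised to -1 to 1, where 1 is 250 mm, then the turn about the tool's z normalised to -1 to 1, where 1 is 90 degrees. A call has exactly 8 rows; each row is the pose to reach, as a shift and turn from the pose commanded when the call began, along the tool's axes at that moment; what a row does not reach only later rows make up. A row lasts 1/8 s, in which the tool goes at most 62.5 mm and 10.7 degrees, less where a joint would pass 70% of its speed; a pose out of reach is approached as far as the arm can. A call with a number of a shift or a turn outside -1 to 1 is refused whole. A call with a gripper value outside its range is refused whole. "claw" is the closure, from 0 (fully open) to 1 (shut), set as the call begins (left out, the last holds). The fingers move at their own pace and stop on an object; the grip force is fixed at half the most. Time passes only in rows, so rows that repeat a pose let the fingers close, or fill a call up. It gives the time, the measured TCP pose, the force and the opening at its end, in the units of the state.
- get_obs(): the state, without advancing time (a new reading comes with each control period).
- camera(name): name is "scene" or "side" or "wrist"; returns the picture (480x640x3 uint8, blue, green, red); there is no depth.
- get_calibration(name): a dict with "K" (3x3 intrinsics, pixels), "origin" and "orientation" of the camera in the world. Camera axes: x right, y down, z forward; pixel columns grow to the right and rows downward; lengths in m; the calibration is good to about 2 mm. The wrist camera is an equidistant fisheye: a pixel r from the principal point sees the ray r / f radians off the axis. A picture is of the moment at which its call begins: read the wrist's pose just before it. get_calibration takes no time and is no camera call; for the wrist camera it gives the pose at the moment of the call.
- hand_in(): hands the job in, once; it reports no verdict.
The state is a dict: "time_s": time; "q": joint angles; "dq": joint speeds; "joint_efforts": joint torques, N m; "eef_pos": TCP position; "eef_rot": TCP orientation; "wrist_force": force on the tool from outside, world axes, zero at the start; "torque": the same for the moment, N m; "opening": opening from 0.0 (shut) to 1.0 (fully open).
Only numpy, scipy, OpenCV 4.12 (cv2) and the standard library are available. Lean on these libraries where they do the work, as an engineer would, in place of code of your own. Each camera call takes 0.05 s, during which the arm holds its last target. There are 200 camera calls.

## Task

Set the comb-binding punch for a thick book: with a fingertip, push the small margin lever on top of the punch back against its zero stop, then push it out again, feel for the clicks and stop at the third one without running past it. Only push the lever, gently and never pinched, and leave it resting in that click. Do not pull the punch handle and leave everything lying on the machine and the bench as it is.

Things in the scene. Friction and masses are not known exactly. Their poses are not given: they have to be found in the camera images.
- binder: Comb-binding punch, grey, fixed, 300 mm deep (x) x 460 wide (y). Origin: centre of its underside; x from its front (robot side) to its back, y to the robot's left, z up. Front: low paper table, top at z 78 mm. Behind it the punch head, x -30 to 150, flat top at z 135 mm. On the head a row of 21 steel tines, x 77 to 94, y -150 to 150, up to z 161; low plate and pins behind.
- slot_home (a point): Point on the flat top of the punch head, in the middle of the lever's slot, where the lever stands at its zero stop; machine frame (5, -30, 135) mm, axes as the machine's. The slot runs from here to the machine's -y (right as seen from the robot); six ticks on its near side mark the zero stop and the five clicks, 14 mm apart.
- lever_top (a point): Centre of the top of the margin lever: a black upright finger tab 26 mm across the slot (machine x), 12 mm thick along it (machine y), its top 25 mm and its underside 8 mm above the head's flat top, on a thin stem (4 x 9 mm) in the slot. Axes as the machine's. It only slides along the slot.
- margin_lever (a joint): Travel of the margin lever, m: 0 at its zero stop (hard), growing to the machine's -y. A sprung ball holds it in clicks at 0.014, 0.028, 0.042 (the third), 0.056 and 0.070 (far hard stop). Pushing it out of a click takes about 6 N, which falls away near half-way to the next, where it snaps on by itself. Starts in or near the first or second click.
- punch_handle (a joint): Angle of the punch handle, rad: 0 leaning back at rest, growing as it is pulled forward. 14 mm steel bar with a black grip at the machine's left side, pivoted at machine frame (60, 250, 95) mm; its end reaches z 305 mm. To be left at 0.
- comb: White plastic binding comb, 297 mm long (its y) x 12 x 12 mm, loose on the paper table; origin under its centre. To be left alone.
- bone_folder: Ivory-coloured flat bone folder, about 130 mm long (its y) x 22 x 5 mm, loose on the punch head left of the lever's slot; origin under its centre. To be left alone.
- brass_die: Brass stamping die 45 x 30 x 22 mm high, loose on the punch head at its right end; origin under its centre. To be left alone.
- tape_roll: Roll of brown tape, 110 mm across, 25 mm high, loose on the bench to the right; origin under its centre. To be left alone.
- hammer: Hammer 280 mm long with an orange handle, loose on the bench to the right. To be left alone.
- rule_pot: Dark steel pot, 76 mm across and 100 mm high, with steel rules and pens up to 210 mm high, loose on the bench to the left; origin under its centre. To be left alone.
- spray_bottle: White spray bottle, 68 mm across, 180 mm high, loose on the bench to the left; origin under its centre. To be left alone.

How it is judged:
By the outcome, as a careful person would: the job done as asked, in the order asked, and still so for the second after the job is handed in, with the robot touching nothing.
It also fails if it takes over 64 s, if anything falls off the work surface, if the arm or the gripper's body presses on something with over 40 N, if the wrist force passes 120 N, or if a joint passes its speed limit or range.

## Working session

There is one attempt and no reset: what is moved stays moved. The work goes in short steps, Python scripts to look and compute and a tool call to move; the robot and the scene stay as the last step left them, time stands still between calls to the robot, and variables do not carry over. Pictures are saved under pics/ and viewed, on a budget of 10 in all, crops included, one or two more only if the job needs it, and the job is handed in when it is done.

Besides the shell and the picture viewer there is one more tool, called after ">>>" as name(argument=value, ...) on one line, values as JSON. drive_tool: Moves the arm, as the interface text tells. Its arguments: {"type":"object","properties":{"increments":{"type":"array","items":{"type":"array"}},"claw":{"type":"number"}},"required":["increments"]}

```bash
mkdir -p pics; python3 - <<'E'
from bench import *
import cv2
print(get_obs())
for n in("scene","side","wrist"):
    print(n,get_calibration(n)); cv2.imwrite(f"pics/{n}0.png",camera(n))
E
```

```text
{'time_s': 0.0, 'q': array([-2.06338720e-01,  1.81562452e-01,  1.60800221e+00,  2.27836069e-05,
        1.35380413e+00, -2.06327680e-01]), 'dq': array([ 0.00057866, -0.00036585, -0.00016042,  0.00121353,  0.00064825,
       -0.00109337]), 'joint_efforts': array([ 3.41415571e-04, -4.44869328e+01, -3.51340663e+01, -2.51131587e-04,
        9.11703974e-03,  3.43231875e-05]), 'eef_pos': array([5.74749407e-01, 5.10023218e-05, 4.03774646e-01]), 'eef_rot': array([-7.49379822e-04,  7.07112147e-01,  7.07100858e-01, -4.76680255e-04]), 'wrist_force': array([ 0.39761702, -0.39491896, -0.45963479]), 'torque': array([-0.0001442 , -0.03081784, -0.04407874]), 'opening': 1.0017574877633728}
scene {'K': array([[488.97882399,   0.        , 324.69540595],
       [  0.        , 488.97882399, 239.58077254],
       [  0.        ,   0.        ,   1.        ]]), 'origin': array([1.3146442 , 0.59134525, 1.05440946]), 'orientation': array([-0.17991539,  0.39929122,  0.82507443, -0.35700022])}
side {'K': array([[472.71135593,   0.        , 317.82229501],
       [  0.        , 472.71135593, 235.67508358],
       [  0.        ,   0.        ,   1.        ]]), 'origin': array([-0.0342259 , -0.85284874,  0.70360197]), 'orientation': array([-0.47117913,  0.83168953, -0.25054782,  0.15332495])}
wrist {'K': array([[371.64829954,   0.        , 315.47073172],
       [  0.        , 371.64829954, 235.04161842],
       [  0.        ,   0.        ,   1.        ]]), 'origin': array([0.57469564, 0.07341982, 0.37381968]), 'orientation': array([ 1.43127866e-01,  9.89703487e-01,  4.75187348e-05, -1.19167269e-03])}
```

View pics/scene0.png

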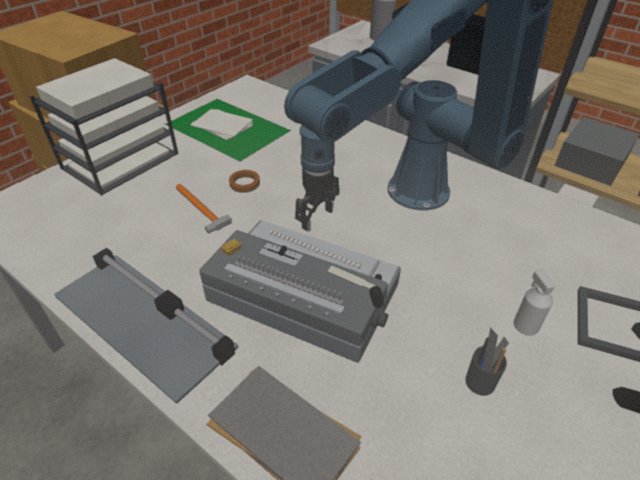

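View pics/wrist0.png

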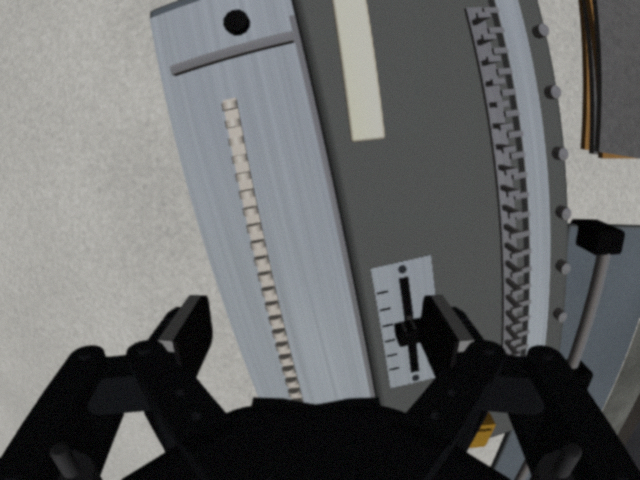

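View pics/side0.png

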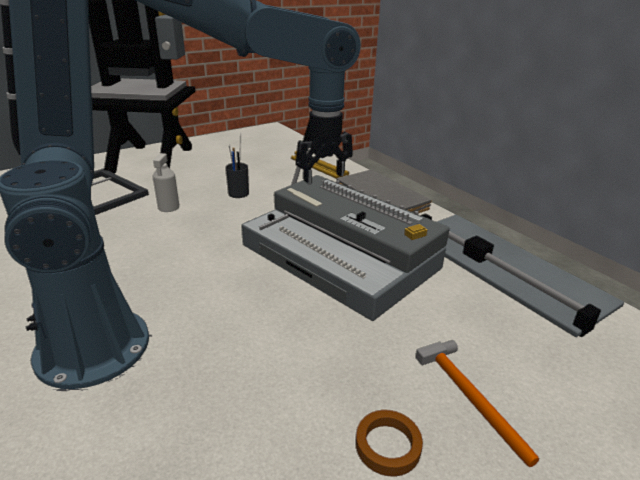

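The wrist view shows the tick plate at (371-432, 255-388). The slot runs from about (403,277) to (417,370), the lever is near (408,332), the folder at (360,70) and the die at (482,430). I'll enlarge the plate for the ticks.

```bash
cat >h.py <<'E'
from bench import *
import cv2, numpy as np
from scipy.spatial.transform import Rotation as R
def rot(q): return R.from_quat([q[1],q[2],q[3],q[0]])
def ray(c,name,p):
    K=c["K"]; u=(p[0]-K[0,2])/K[0,0]; v=(p[1]-K[1,2])/K[1,1]
    if name=="wrist":
        r=np.hypot(u,v); s=np.sin(r)/r if r>1e-9 else 1; d=np.array([u*s,v*s,np.cos(r)])
    else: d=np.array([u,v,1.])
    return np.array(c["origin"]),rot(c["orientation"]).apply(d)
def plane(c,name,p,z):
    o,d=ray(c,name,p); return o+d*(z-o[2])/d[2]
def proj(c,name,P):
    d=rot(c["orientation"]).inv().apply(np.array(P)-c["origin"]); K=c["K"]
    if name=="wrist":
        r=np.hypot(d[0],d[1]); t=np.arctan2(r,d[2]); u,v=d[0]/r*t,d[1]/r*t
    else: u,v=d[:2]/d[2]
    return np.array([K[0,0]*u+K[0,2],K[1,1]*v+K[1,2]])
E
python3 - <<'E'
from h import *
w=cv2.imread("pics/wrist0.png");s=cv2.imread("pics/scene0.png");d=cv2.imread("pics/side0.png")
a=cv2.resize(w[245:400,360:445],None,fx=3.8,fy=3.8,interpolation=cv2.INTER_CUBIC)
b=cv2.resize(s[235:275,250:315],None,fx=7,fy=7,interpolation=cv2.INTER_CUBIC)
e=cv2.resize(d[200:245,330:395],None,fx=6.5,fy=6.5,interpolation=cv2.INTER_CUBIC)
o=np.zeros((600,800,3),np.uint8);o[:a.shape[0],:a.shape[1]]=a;o[:b.shape[0],335:335+b.shape[1]]=b;o[290:290+e.shape[0],335:335+e.shape[1]]=e
cv2.imwrite("pics/crop.png",o)
# white plate corners in each
c=get_calibration("wrist")
g=cv2.cvtColor(w,cv2.COLOR_BGR2GRAY)
m=((g>135).astype(np.uint8)*255); m[:,:365]=0; m[:,440:]=0; m[:245]=0;m[400:]=0
cn=max(cv2.findContours(m,0,2)[0],key=cv2.contourArea)
hull=cv2.convexHull(cn); q=cv2.approxPolyDP(hull,6,True)[:,0]
for p in q: print(p,plane(c,"wrist",p,.135).round(4))
for p in [(403,277),(417,370),(402,269),(416,378)]: print(p,plane(c,"wrist",p,.135).round(4))
# tick profile
for p in[(160,30),(323,175),(376,398),(292,10),(377,390)]: print("edge",p,plane(c,"wrist",p,.135).round(4))
E
```

```text
[402 263] [ 0.6347 -0.0176  0.135 ]
[402 319] [ 0.6388 -0.0625  0.135 ]
[382 323] [ 0.6237 -0.0654  0.135 ]
[372 270] [ 0.6136 -0.0226  0.135 ]
(403, 277) [ 0.6363 -0.0282  0.135 ]
(417, 370) [ 0.6568 -0.1117  0.135 ]
(402, 269) [ 0.6351 -0.0221  0.135 ]
(416, 378) [ 0.6572 -0.1202  0.135 ]
edge (160, 30) [0.4697 0.1465 0.135 ]
edge (323, 175) [0.5791 0.0432 0.135 ]
edge (376, 398) [ 0.6251 -0.1401  0.135 ]
edge (292, 10) [0.5593 0.1523 0.135 ]
edge (377, 390) [ 0.6252 -0.131   0.135 ]
```

View pics/crop.png

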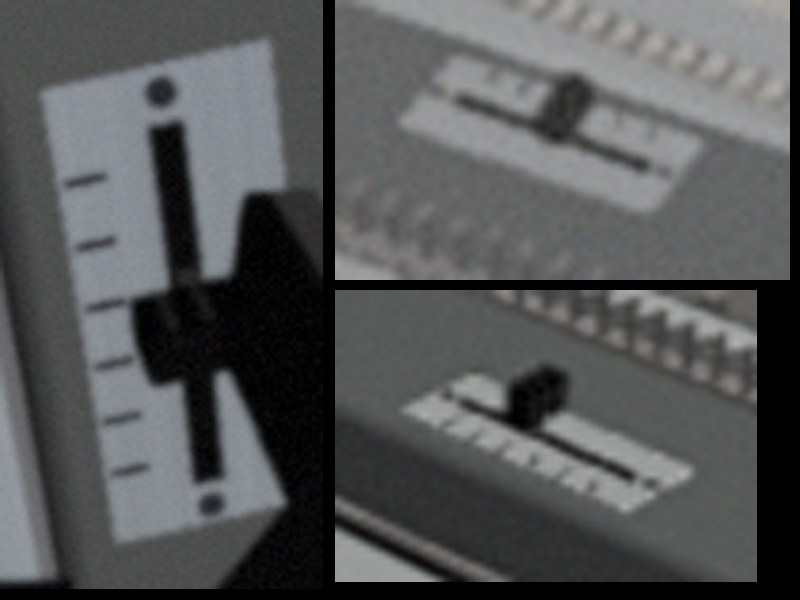

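The ticks in the crop, zero first, are at (85,181), (96,244), (106,306), (114,364), (122,419) and (130,470). The slot centre line runs from (166,125) to (208,480).

```bash
python3 - <<'E'
from h import *
c=get_calibration("wrist"); o=get_obs()
P=lambda cx,cy,z=.135: plane(c,"wrist",(360+cx/3.8-.4,245+cy/3.8-.4),z)
T=np.array([P(*t) for t in[(85,181),(96,244),(106,306),(114,364),(122,419),(130,470)]])
print(T.round(4),np.linalg.norm(np.diff(T,axis=0),axis=1).round(4))
S=np.array([P(*t) for t in[(166,125),(208,480),(160,92),(210,505)]]);print(S.round(4))
# direction: average of tick line fit and slot
k=np.polyfit(np.arange(6),T[:,:2],1); sl=k[0]; print("pitch",np.linalg.norm(sl),"dir",sl/np.linalg.norm(sl), "slotdir",(S[1]-S[0])/np.linalg.norm(S[1]-S[0]),(S[3]-S[2])/np.linalg.norm(S[3]-S[2]))
d=sl/np.linalg.norm(sl); d2=(S[3]-S[2])[:2]+(S[1]-S[0])[:2]; d2/=np.linalg.norm(d2)
n=d2
# home: tick0 (fit) projected onto slot line
m=S[:,:2].mean(0); home=m+n*((k[1]-m)@n); print("home",home,"slot ends along n from home",(S[:,:2]-home)@n)
print("ang deg",np.degrees(np.arctan2(n[0],-n[1])))
for nm,off,f,(x0,y0) in[("scene",(335,0),7,(250,235)),("side",(335,290),6.5,(330,200))]:
    cc=get_calibration(nm)
    for a in(0,.014,.028,.042,.07):
        q=proj(cc,nm,[*(home+n*a),.135]);t=proj(cc,nm,[*(home+n*a),.160]); 
        print(nm,a,"base crop",((q-[x0,y0])*f+off).round(),"top",((t-[x0,y0])*f+off).round())
for a in(.014,.028): print("wrist top crop",a,(proj(c,"wrist",[*(home+n*a),.16])-[360,245])*3.8)
E
```

```text
[[ 0.6218 -0.0399  0.135 ]
 [ 0.6249 -0.0534  0.135 ]
 [ 0.6281 -0.0674  0.135 ]
 [ 0.6309 -0.0812  0.135 ]
 [ 0.6339 -0.095   0.135 ]
 [ 0.637  -0.1085  0.135 ]] [0.0139 0.0143 0.0141 0.0141 0.0139]
[[ 0.6366 -0.0286  0.135 ]
 [ 0.6547 -0.1125  0.135 ]
 [ 0.6349 -0.0219  0.135 ]
 [ 0.6561 -0.1196  0.135 ]]
pitch 0.014097804672323112 dir [ 0.21398928 -0.97683601] slotdir [ 0.21074145 -0.97754184  0.        ] [ 2.12373274e-01 -9.77188617e-01  2.77795720e-16]
home [ 0.63811448 -0.03629587] slot ends along n from home [-0.00783836  0.07797484 -0.01472182  0.08519176]
ang deg 12.217268875951726
scene 0 base crop [626. 157.] top [624. 110.]
scene 0.014 base crop [594. 145.] top [591.  98.]
scene 0.028 base crop [562. 134.] top [558.  86.]
scene 0.042 base crop [530. 122.] top [526.  75.]
scene 0.07 base crop [467. 100.] top [462.  52.]
side 0 base crop [480. 406.] top [484. 349.]
side 0.014 base crop [508. 418.] top [512. 361.]
side 0.028 base crop [536. 431.] top [540. 373.]
side 0.042 base crop [564. 443.] top [569. 386.]
side 0.07 base crop [623. 469.] top [628. 411.]
wrist top crop 0.014 [207.6075035  287.73175928]
wrist top crop 0.028 [214.56743124 351.81670229]
```

The tick pitch measures 14.1 mm, which matches the 14 mm given. The yaw is +12.2° and home is (0.6381, -0.0363), both consistent. The lever is in or near click 2 (0.028). First I'll hover on the outer side of the lever with the fingers shut.

>>> drive_tool(increments=[[[-0.04, 0.03, 0.02], -0.01], [[-0.1, 0.08, 0.06], -0.04], [[-0.18, 0.14, 0.11], -0.07], [[-0.26, 0.2, 0.16], -0.1], [[-0.32, 0.25, 0.2], -0.12], [[-0.365, 0.285, 0.235], -0.13], [[-0.388, 0.305, 0.25], -0.136], [[-0.388, 0.305, 0.25], -0.136]], claw=1)

```text
time_s: 1.15
eef_pos: [0.6513, -0.0972, 0.3418]
eef_rot: [-0.0, 0.628, 0.778, -0.0]
wrist_force: [0.7, -0.6, 0.5]
opening: -0.003
```

```bash
python3 - <<'E'
from h import *
o=get_obs(); print(o["time_s"],o["eef_pos"],o["eef_rot"],o["wrist_force"],o["opening"])
r=rot(o["eef_rot"]).as_matrix(); print(r.round(4))
s=camera("scene"); d=camera("side"); cv2.imwrite("pics/s1.png",s); cv2.imwrite("pics/d1.png",d)
home=np.array([.6381,-.0363]);n=np.array([.2116,-.9773])
print("a",(o["eef_pos"][:2]-home)@n,"across",(o["eef_pos"][:2]-home)@[.9773,.2116])
cs,cd=get_calibration("scene"),get_calibration("side")
for L in(.173,.186):
    t=o["eef_pos"]+r[:,2]*L; print(L,proj(cs,"scene",t).round(1),proj(cd,"side",t).round(1))
a=cv2.resize(s[190:290,240:340],None,fx=4,fy=4,interpolation=cv2.INTER_CUBIC);b=cv2.resize(d[150:250,310:410],None,fx=4,fy=4,interpolation=cv2.INTER_CUBIC)
cv2.imwrite("pics/c1.png",np.hstack([a,b]))
E
```

```text
1.15 [ 0.6513493  -0.09722768  0.34177497] [-3.26314921e-04  6.27836509e-01  7.78345170e-01 -8.43190854e-05] [ 0.70191308 -0.63630218  0.50608839] -0.003473913005137974
[[-2.116e-01  9.773e-01 -6.000e-04]
 [ 9.773e-01  2.116e-01  3.000e-04]
 [ 4.000e-04 -5.000e-04 -1.000e+00]]
a 0.06234817284663654 across 5.624656138145873e-05
0.173 [270.5 240.9] [372.8 214.3]
0.186 [270.8 244.5] [372.4 219. ]
```

View pics/c1.png

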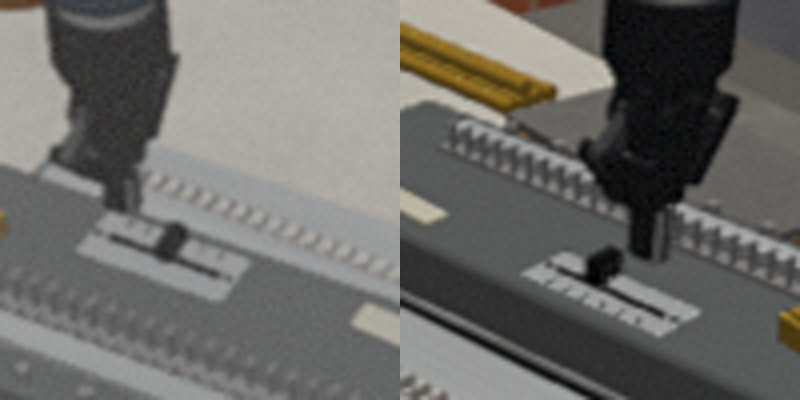

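The observed tips match the 173 mm prediction in both views, about (648,258) side and (122,208) scene in the crop. I'll lower so the tip is 10 mm above the head and approach the lever.

>>> drive_tool(increments=[[[0, 0, 0.02], 0], [[0, 0, 0.05], 0], [[0, 0, 0.08], 0], [[0, 0, 0.095], 0], [[0.01, 0, 0.095], 0], [[0.022, 0, 0.095], 0], [[0.034, 0, 0.095], 0], [[0.04, 0, 0.095], 0]])

```text
time_s: 2.25
eef_pos: [0.6492, -0.0869, 0.3187]
eef_rot: [0.0, 0.628, 0.779, 0.0]
wrist_force: [0.1, 0.5, 0.3]
opening: -0.002
```

>>> drive_tool(increments=[[[0.005, 0, 0], 0], [[0.01, 0, 0], 0], [[0.015, 0, 0], 0], [[0.02, 0, 0], 0], [[0.024, 0, 0], 0], [[0.028, 0, 0], 0], [[0.032, 0, 0], 0], [[0.036, 0, 0], 0]])

```text
time_s: 3.25
eef_pos: [0.6474, -0.0793, 0.3185]
eef_rot: [0.001, 0.628, 0.778, -0.001]
wrist_force: [2.4, -7.2, -1.4]
opening: 0.005
```

Contact, at about 7.5 N along the slot. I'll continue slowly.

>>> drive_tool(increments=[[[0.004, 0, 0], 0], [[0.008, 0, 0], 0], [[0.012, 0, 0], 0], [[0.016, 0, 0], 0], [[0.02, 0, 0], 0], [[0.024, 0, 0], 0], [[0.028, 0, 0], 0], [[0.032, 0, 0], 0]])

```text
time_s: 4.25
eef_pos: [0.6455, -0.0701, 0.3184]
eef_rot: [-0.0, 0.628, 0.779, 0.0]
wrist_force: [-0.3, -0.4, 0.3]
opening: -0.002
```

>>> drive_tool(increments=[[[0.004, 0, 0], 0], [[0.008, 0, 0], 0], [[0.012, 0, 0], 0], [[0.016, 0, 0], 0], [[0.02, 0, 0], 0], [[0.024, 0, 0], 0], [[0.028, 0, 0], 0], [[0.028, 0, 0], 0]])

```text
time_s: 5.25
eef_pos: [0.6442, -0.0649, 0.3185]
eef_rot: [0.001, 0.628, 0.778, -0.001]
wrist_force: [1.0, -5.0, -1.5]
opening: -0.004
```

>>> drive_tool(increments=[[[0.004, 0, 0], 0], [[0.008, 0, 0], 0], [[0.012, 0, 0], 0], [[0.016, 0, 0], 0], [[0.02, 0, 0], 0], [[0.024, 0, 0], 0], [[0.028, 0, 0], 0], [[0.032, 0, 0], 0]])

```text
time_s: 6.25
eef_pos: [0.6423, -0.0556, 0.3184]
eef_rot: [-0.0, 0.628, 0.779, 0.0]
wrist_force: [-0.0, 0.6, -0.7]
opening: 0.003
```

>>> drive_tool(increments=[[[0.002, 0, 0], 0], [[0.004, 0, 0], 0], [[0.006, 0, 0], 0], [[0.008, 0, 0], 0], [[0.01, 0, 0], 0], [[0.012, 0, 0], 0], [[0.014, 0, 0], 0], [[0.014, 0, 0], 0]])

```text
time_s: 7.25
eef_pos: [0.6417, -0.0528, 0.3185]
eef_rot: [0.0, 0.628, 0.778, -0.0]
wrist_force: [-0.2, -1.9, -1.1]
opening: 0.002
```

>>> drive_tool(increments=[[[0.001, 0, 0], 0], [[0.002, 0, 0], 0], [[0.003, 0, 0], 0], [[0.004, 0, 0], 0], [[0.005, 0, 0], 0], [[0.006, 0, 0], 0], [[0.006, 0, 0], 0], [[0.006, 0, 0], 0]])

```text
time_s: 8.25
eef_pos: [0.6415, -0.0523, 0.3185]
eef_rot: [0.001, 0.628, 0.778, -0.001]
wrist_force: [2.0, -8.8, -1.9]
opening: 0.0
```

>>> drive_tool(increments=[[[0.001, 0, 0], 0], [[0.002, 0, 0], 0], [[0.003, 0, 0], 0], [[0.003, 0, 0], 0], [[0.003, 0, 0], 0], [[0.003, 0, 0], 0], [[0.003, 0, 0], 0], [[0.003, 0, 0], 0]])

```text
time_s: 9.25
eef_pos: [0.6414, -0.0521, 0.3185]
eef_rot: [0.002, 0.628, 0.778, -0.001]
wrist_force: [1.2, -10.0, -2.7]
opening: 0.0
```

That's the hard zero stop: 10 N and no more travel. Next I back off, lift, cross over the lever and come down on the inner side.

>>> drive_tool(increments=[[[-0.01, 0, 0], 0], [[-0.025, 0, 0], 0], [[-0.032, 0, -0.02], 0], [[-0.032, 0, -0.06], 0], [[-0.032, 0, -0.11], 0], [[-0.032, 0, -0.15], 0], [[-0.02, 0, -0.17], 0], [[0.0, 0, -0.17], 0]])

```text
time_s: 10.25
eef_pos: [0.6412, -0.0501, 0.3615]
eef_rot: [0.0, 0.628, 0.778, 0.0]
wrist_force: [-0.1, -0.1, -0.4]
opening: -0.001
```

>>> drive_tool(increments=[[[0.03, 0, 0], 0], [[0.07, 0, 0], 0], [[0.11, 0, 0], 0], [[0.15, 0, 0], 0], [[0.17, 0, 0], 0], [[0.175, 0, 0], 0], [[0.175, 0, 0], 0], [[0.175, 0, 0], 0]])

```text
time_s: 11.25
eef_pos: [0.6319, -0.0079, 0.3609]
eef_rot: [0.0, 0.628, 0.778, -0.0]
wrist_force: [-0.2, 0.7, -0.5]
opening: 0.001
```

```bash
python3 - <<'E'
from h import *
o=get_obs(); print(o["time_s"],o["eef_pos"],o["wrist_force"])
home=np.array([.6381,-.0363]);n=np.array([.2116,-.9773])
print("a",(o["eef_pos"][:2]-home)@n,"across",(o["eef_pos"][:2]-home)@[.9773,.2116])
d=camera("side");s=camera("scene")
for nm,im in(("side",d),("scene",s)):
    c=get_calibration(nm); print(nm,[(proj(c,nm,[*(home+n*a),.15])).round(1) for a in(0,.014)])
a=cv2.resize(s[200:280,250:350],None,fx=4,fy=4,interpolation=cv2.INTER_CUBIC);b=cv2.resize(d[170:250,310:410],None,fx=4,fy=4,interpolation=cv2.INTER_CUBIC)
cv2.imwrite("pics/c2.png",np.hstack([a,b]))
E
```

```text
11.25 [ 0.63191825 -0.00787839  0.36094161] [-0.22602705  0.74808283 -0.47907056]
a -0.02908449473540073 across -2.741017214246529e-05
side [array([352.6, 212.6]), array([356.9, 214.5])]
scene [array([291.4, 253.4]), array([286.7, 251.7])]
```

View pics/c2.png

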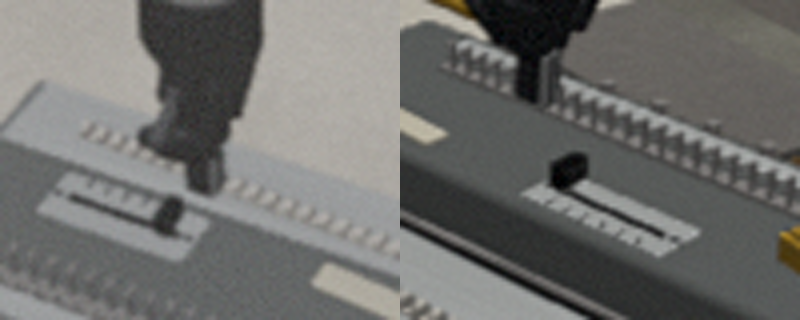

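The lever is at zero: observed (569,172) in the side crop against a predicted (570,170). Now I'll go down on the inner side, 12 mm clear.

>>> drive_tool(increments=[[[0, 0, 0.03], 0], [[0, 0, 0.07], 0], [[0, 0, 0.11], 0], [[0, 0, 0.15], 0], [[0, 0, 0.17], 0], [[-0.008, 0, 0.17], 0], [[-0.016, 0, 0.17], 0], [[-0.02, 0, 0.17], 0]])

```text
time_s: 12.35
eef_pos: [0.6331, -0.0127, 0.319]
eef_rot: [0.0, 0.628, 0.778, 0.0]
wrist_force: [-0.5, -0.1, 0.7]
opening: -0.001
```

>>> drive_tool(increments=[[[-0.004, 0, 0], 0], [[-0.008, 0, 0], 0], [[-0.012, 0, 0], 0], [[-0.016, 0, 0], 0], [[-0.02, 0, 0], 0], [[-0.024, 0, 0], 0], [[-0.028, 0, 0], 0], [[-0.028, 0, 0], 0]])

```text
time_s: 13.35
eef_pos: [0.6344, -0.0194, 0.3184]
eef_rot: [-0.0, 0.628, 0.778, -0.0]
wrist_force: [-0.5, -0.4, 0.0]
opening: 0.003
```

>>> drive_tool(increments=[[[-0.002, 0, 0], 0], [[-0.004, 0, 0], 0], [[-0.006, 0, 0], 0], [[-0.008, 0, 0], 0], [[-0.01, 0, 0], 0], [[-0.012, 0, 0], 0], [[-0.012, 0, 0], 0], [[-0.012, 0, 0], 0]])

```text
time_s: 14.35
eef_pos: [0.6349, -0.0212, 0.3184]
eef_rot: [-0.001, 0.627, 0.779, 0.001]
wrist_force: [-2.1, 6.5, 2.5]
opening: -0.002
```

>>> drive_tool(increments=[[[-0.003, 0, 0], 0], [[-0.006, 0, 0], 0], [[-0.009, 0, 0], 0], [[-0.012, 0, 0], 0], [[-0.015, 0, 0], 0], [[-0.018, 0, 0], 0], [[-0.021, 0, 0], 0], [[-0.024, 0, 0], 0]])

```text
time_s: 15.35
eef_pos: [0.6364, -0.0286, 0.3184]
eef_rot: [0.0, 0.628, 0.778, -0.0]
wrist_force: [-0.3, 0.7, 0.7]
opening: 0.001
```

First click: the force fell to about 0. On towards the second, feeling for contact.

>>> drive_tool(increments=[[[-0.004, 0, 0], 0], [[-0.008, 0, 0], 0], [[-0.012, 0, 0], 0], [[-0.016, 0, 0], 0], [[-0.02, 0, 0], 0], [[-0.023, 0, 0], 0], [[-0.026, 0, 0], 0], [[-0.026, 0, 0], 0]])

```text
time_s: 16.35
eef_pos: [0.6376, -0.0341, 0.3185]
eef_rot: [-0.0, 0.628, 0.779, 0.0]
wrist_force: [-0.8, 2.3, 1.3]
opening: 0.0
```

>>> drive_tool(increments=[[[-0.004, 0, 0], 0], [[-0.008, 0, 0], 0], [[-0.012, 0, 0], 0], [[-0.016, 0, 0], 0], [[-0.02, 0, 0], 0], [[-0.024, 0, 0], 0], [[-0.027, 0, 0], 0], [[-0.03, 0, 0], 0]])

```text
time_s: 17.35
eef_pos: [0.6394, -0.0423, 0.3184]
eef_rot: [0.0, 0.628, 0.778, -0.0]
wrist_force: [-0.3, 1.7, -0.3]
opening: -0.002
```

>>> drive_tool(increments=[[[-0.003, 0, 0], 0], [[-0.006, 0, 0], 0], [[-0.009, 0, 0], 0], [[-0.012, 0, 0], 0], [[-0.015, 0, 0], 0], [[-0.018, 0, 0], 0], [[-0.021, 0, 0], 0], [[-0.022, 0, 0], 0]])

```text
time_s: 18.35
eef_pos: [0.6405, -0.0472, 0.3184]
eef_rot: [0.0, 0.628, 0.778, 0.0]
wrist_force: [0.1, 0.2, -0.6]
opening: 0.001
```

>>> drive_tool(increments=[[[-0.001, 0, 0], 0], [[-0.002, 0, 0], 0], [[-0.003, 0, 0], 0], [[-0.004, 0, 0], 0], [[-0.005, 0, 0], 0], [[-0.006, 0, 0], 0], [[-0.006, 0, 0], 0], [[-0.006, 0, 0], 0]])

```text
time_s: 19.35
eef_pos: [0.6407, -0.0482, 0.3184]
eef_rot: [-0.0, 0.628, 0.779, 0.0]
wrist_force: [-1.9, 6.3, 2.4]
opening: -0.001
```

Second click felt: 6.6 N at the expected place. Now gently past half-way to the third.

>>> drive_tool(increments=[[[-0.004, 0, 0], 0], [[-0.008, 0, 0], 0], [[-0.012, 0, 0], 0], [[-0.016, 0, 0], 0], [[-0.02, 0, 0], 0], [[-0.023, 0, 0], 0], [[-0.025, 0, 0], 0], [[-0.025, 0, 0], 0]])

```text
time_s: 20.35
eef_pos: [0.6422, -0.0552, 0.3184]
eef_rot: [0.0, 0.628, 0.778, -0.0]
wrist_force: [-0.2, -0.1, -1.0]
opening: 0.004
```

It snapped on and there's no force now, so it should be in the third click. I'll back off, lift and look.

>>> drive_tool(increments=[[[0.01, 0, 0], 0], [[0.025, 0, 0], 0], [[0.035, 0, -0.02], 0], [[0.04, 0, -0.07], 0], [[0.04, 0, -0.13], 0], [[0.06, 0, -0.2], 0], [[0.1, 0, -0.26], 0], [[0.12, 0, -0.28], 0]])

```text
time_s: 21.35
eef_pos: [0.6358, -0.0245, 0.3905]
eef_rot: [0.001, 0.627, 0.779, 0.001]
wrist_force: [-0.5, 0.7, -0.3]
opening: 0.004
```

```bash
python3 - <<'E'
from h import *
home=np.array([.6381,-.0363]);n=np.array([.2116,-.9773])
ims={k:camera(k) for k in("side","scene","wrist")}
o=[]
for (nm,(x,y)),k in zip((("side",(320,180)),("scene",(240,220)),("wrist",(0,0))),range(3)):
    c=get_calibration(nm); P=[proj(c,nm,[*(home+n*a),.15]) for a in(.028,.042,.056)]
    if nm=="wrist": x,y=(P[1]-[32,40]).astype(int)
    print(nm,[((p-[x,y])*4+[[0,320,480][k],0]).round() for p in P])
    w=[80,40,80][k] if k==1 else 80
    w={0:80,1:80,2:40}[k]
    o.append(cv2.resize(ims[nm][y:y+80,x:x+80],(266,266),interpolation=cv2.INTER_CUBIC))
    print("in tile",[((p-[x,y])*3.325+[266*k,0]).round() for p in P])
cv2.imwrite("pics/c3.png",np.hstack(o)); print(get_obs()["time_s"],get_obs()["eef_pos"],get_obs()["wrist_force"])
E
```

```text
side [array([165., 145.]), array([183., 153.]), array([201., 161.])]
in tile [array([137., 121.]), array([152., 127.]), array([167., 134.])]
scene [array([488., 120.]), array([470., 114.]), array([452., 107.])]
in tile [array([406., 100.]), array([391.,  95.]), array([376.,  89.])]
wrist [array([610.,  87.]), array([609., 162.]), array([609., 233.])]
in tile [array([640.,  73.]), array([640., 135.]), array([640., 194.])]
21.5 [ 0.63558537 -0.02486818  0.3885409 ] [-0.73150828 -0.56950698  0.11523038]
```

View pics/c3.png

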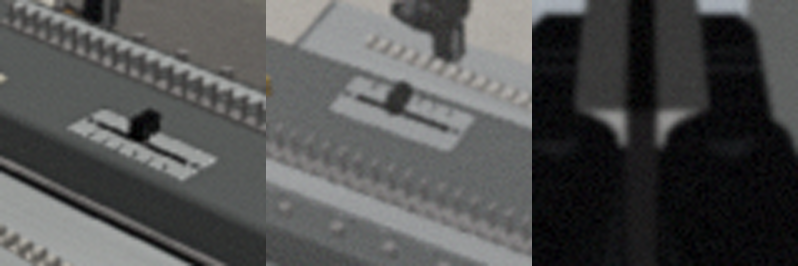

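By eye the lever lies at side tile (147,125) and scene tile (399,98), between the predictions for clicks 2 and 3. I'll measure its blob properly against the zero and starting pictures.

```bash
python3 - <<'E'
from h import *
home=np.array([.6381,-.0363]);n=np.array([.2116,-.9773])
c2=cv2.imread("pics/c2.png")
z={"scene":np.zeros((480,640,3),np.uint8)+200,"side":np.zeros((480,640,3),np.uint8)+200}
z["scene"][200:280,250:350]=cv2.resize(c2[:,:400],(100,80),interpolation=cv2.INTER_AREA)
z["side"][170:250,310:410]=cv2.resize(c2[:,400:],(100,80),interpolation=cv2.INTER_AREA)
for nm in("side","scene"):
    c=get_calibration(nm); now=camera(nm); cv2.imwrite(f"pics/{nm}_end.png",now)
    P0,P7=[proj(c,nm,[*(home+n*a),.152]) for a in(0,.07)]; ax=(P7-P0)
    mask=np.zeros((480,640),np.uint8)
    band=[proj(c,nm,[*(home+n*a+b*np.array([.9773,.2116])),zz]) for a in(-.012,.082) for b in(-.014,.014) for zz in(.137,.161)]
    cv2.fillConvexPoly(mask,cv2.convexHull(np.array(band,np.float32)).astype(np.int32),255)
    for lab,im in(("zero",z[nm]),("start",cv2.imread("pics/"+("d1" if nm=="side" else "s1")+".png")),("now",now)):
        g=cv2.cvtColor(im,cv2.COLOR_BGR2GRAY); m=((g<(48 if nm=="side" else 62))&(mask>0)).astype(np.uint8)
        m=cv2.morphologyEx(m,cv2.MORPH_OPEN,np.ones((3,3),np.uint8))
        N,L,S,C=cv2.connectedComponentsWithStats(m)
        k=1+np.argmax(S[1:,4]); p=C[k]
        print(nm,lab,p.round(1),S[k,4],"a mm",70*((p-P0)@ax)/(ax@ax))
E
```

```text
side zero [351.8 212.3] 60 a mm -1.6834583856649301
side start [360.3 216.3] 61 a mm 25.419230300016164
side now [363.1 217.2] 62 a mm 33.89041946477608
scene zero [291.5 253.6] 34 a mm -1.0429368566821824
scene start [282.5 250.3] 35 a mm 26.42927328416892
scene now [279.4 249.4] 36 a mm 35.592032511849254
```

Relative to zero, the lever is at about 36 mm. It stayed where the finger left it, just past half-way, and did not snap to 42 mm. I'll go back down behind it and carry it into the click.

>>> drive_tool(increments=[[[0, 0, 0.04], 0], [[0, 0, 0.09], 0], [[0, 0, 0.14], 0], [[0, 0, 0.19], 0], [[0, 0, 0.24], 0], [[0, 0, 0.27], 0], [[0, 0, 0.28], 0], [[0, 0, 0.28], 0]])

```text
time_s: 22.6
eef_pos: [0.6358, -0.0254, 0.3186]
eef_rot: [0.0, 0.628, 0.778, 0.0]
wrist_force: [-0.2, -0.9, 0.9]
opening: -0.003
```

>>> drive_tool(increments=[[[-0.005, 0, 0], 0], [[-0.01, 0, 0], 0], [[-0.015, 0, 0], 0], [[-0.02, 0, 0], 0], [[-0.025, 0, 0], 0], [[-0.03, 0, 0], 0], [[-0.034, 0, 0], 0], [[-0.036, 0, 0], 0]])

```text
time_s: 23.6
eef_pos: [0.6377, -0.0343, 0.3184]
eef_rot: [-0.0, 0.628, 0.778, 0.0]
wrist_force: [0.0, -0.2, 0.1]
opening: -0.001
```

>>> drive_tool(increments=[[[-0.012, 0, 0], 0], [[-0.026, 0, 0], 0], [[-0.04, 0, 0], 0], [[-0.054, 0, 0], 0], [[-0.064, 0, 0], 0], [[-0.072, 0, 0], 0], [[-0.076, 0, 0], 0], [[-0.08, 0, 0], 0]])

```text
time_s: 24.6
eef_pos: [0.6419, -0.0538, 0.3184]
eef_rot: [-0.0, 0.628, 0.778, 0.0]
wrist_force: [0.0, 0.0, 0.7]
opening: -0.006
```

>>> drive_tool(increments=[[[-0.003, 0, 0], 0], [[-0.006, 0, 0], 0], [[-0.009, 0, 0], 0], [[-0.012, 0, 0], 0], [[-0.015, 0, 0], 0], [[-0.018, 0, 0], 0], [[-0.018, 0, 0], 0], [[-0.018, 0, 0], 0]])

```text
time_s: 25.6
eef_pos: [0.6428, -0.0581, 0.3184]
eef_rot: [-0.0, 0.628, 0.778, -0.0]
wrist_force: [0.4, 0.3, 0.5]
opening: 0.0
```

>>> drive_tool(increments=[[[-0.002, 0, 0], 0], [[-0.004, 0, 0], 0], [[-0.006, 0, 0], 0], [[-0.008, 0, 0], 0], [[-0.01, 0, 0], 0], [[-0.011, 0, 0], 0], [[-0.011, 0, 0], 0], [[-0.011, 0, 0], 0]])

```text
time_s: 26.6
eef_pos: [0.6434, -0.0608, 0.3184]
eef_rot: [-0.0, 0.628, 0.778, -0.0]
wrist_force: [-0.5, -0.0, 0.2]
opening: 0.003
```

>>> drive_tool(increments=[[[-0.001, 0, 0], 0], [[-0.002, 0, 0], 0], [[-0.002, 0, 0], 0], [[-0.002, 0, 0], 0], [[-0.002, 0, 0], 0], [[-0.002, 0, 0], 0], [[-0.002, 0, 0], 0], [[-0.002, 0, 0], 0]])

```text
time_s: 27.6
eef_pos: [0.6435, -0.0612, 0.3185]
eef_rot: [-0.0, 0.628, 0.778, 0.0]
wrist_force: [-0.6, 2.3, 0.7]
opening: 0.005
```

Third click felt: resistance begins (2.4 N) at the expected place. Retreat straight back, lift, and measure again.

>>> drive_tool(increments=[[[0.006, 0, 0], 0], [[0.02, 0, 0], 0], [[0.04, 0, -0.02], 0], [[0.06, 0, -0.07], 0], [[0.08, 0, -0.13], 0], [[0.12, 0, -0.2], 0], [[0.16, 0, -0.26], 0], [[0.18, 0, -0.28], 0]])

```text
time_s: 28.6
eef_pos: [0.6341, -0.0164, 0.3905]
eef_rot: [0.001, 0.627, 0.779, 0.001]
wrist_force: [0.9, 0.4, 0.8]
opening: 0.005
```

```bash
python3 - <<'E'
from h import *
home=np.array([.6381,-.0363]);n=np.array([.2116,-.9773])
o=[]
for nm,z0 in(("side",-1.7),("scene",-1.0)):
    c=get_calibration(nm); im=camera(nm); cv2.imwrite(f"pics/{nm}_end2.png",im)
    P0,P7=[proj(c,nm,[*(home+n*a),.152]) for a in(0,.07)]; ax=(P7-P0)
    mask=np.zeros((480,640),np.uint8)
    band=[proj(c,nm,[*(home+n*a+b*np.array([.9773,.2116])),zz]) for a in(-.012,.082) for b in(-.014,.014) for zz in(.137,.161)]
    cv2.fillConvexPoly(mask,cv2.convexHull(np.array(band,np.float32)).astype(np.int32),255)
    g=cv2.cvtColor(im,cv2.COLOR_BGR2GRAY); m=((g<(48 if nm=="side" else 62))&(mask>0)).astype(np.uint8)
    m=cv2.morphologyEx(m,cv2.MORPH_OPEN,np.ones((3,3),np.uint8))
    N,L,S,C=cv2.connectedComponentsWithStats(m); k=1+np.argmax(S[1:,4])
    print(nm,C[k],S[k,4],"mm from zero",70*((C[k]-P0)@ax)/(ax@ax)-z0)
    x,y=(180,190) if nm=="scene" else (240,140)
    o.append(cv2.resize(im[y:y+190,x:x+240],(400,317),interpolation=cv2.INTER_CUBIC))
cv2.imwrite("pics/c4.png",np.hstack(o)); print(get_obs()["wrist_force"],get_obs()["eef_pos"])
E
```

```text
side [364.93650794 218.12698413] 63 mm from zero 41.590698241116556
scene [277.83333333 248.23333333] 30 mm from zero 41.96488670186529
[-0.58090648 -0.36306928 -0.03427914] [ 0.63395837 -0.01657103  0.38935749]
```

View pics/c4.png

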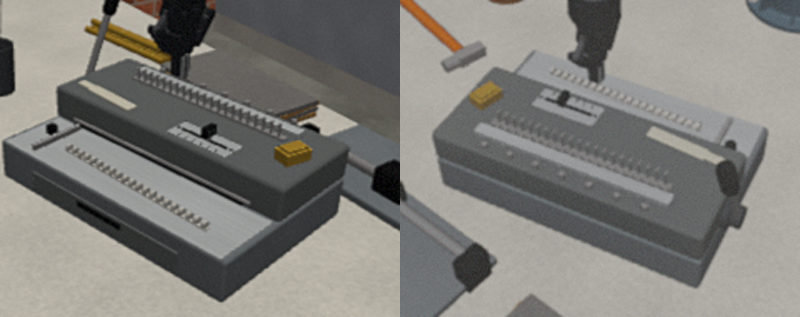

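The lever is now 41.6 mm (side) and 42.0 mm (scene) from zero. Its blob is at (365,218) and (278,248) in the full pictures. The folder, die, comb and handle look undisturbed, and the gripper is clear.

```bash
python3 -c "
from bench import *
print(hand_in())"
```

```text
the job is handed in; nothing more can be done
None
```

The margin lever is resting in the third click, and I handed the job in at about 29 s of the 64 s allowed. I used the shut fingertips, and they only ever pushed the lever.

- **Zero stop:** I pushed the lever back until it stopped moving at 10 N. The pictures confirmed it was at zero.
- **Clicks:** Pushing it out again, I felt the first and second clicks.
- **Correction:** My first stop was too early. The camera check showed the lever at about 36 mm, just past half-way, where it had stayed instead of snapping on. I went back in and carried it forward until light resistance (about 2.4 N) showed it was in the third click.
- **Last checks:** The lever measured 41.6 mm (side view) and 42.0 mm (scene view) from zero, against 42 mm wanted. The gripper was clear with about zero force. The comb, folder, die and handle looked undisturbed by eye; I did not measure them.

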